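# Put the sample case right and shut it

### The job

One bottle in the open sample case does not belong: take it out and stand it upright in the free space in the stock tray, and put the matching sample jar from the stock tray, the same size as the other five, upright in its pocket, all the way down. Then fold the cover down fully shut without slamming it. It is all glass, so set it down, do not drop it, and leave the other jars and everything else on the bench where they stand.

Things in the scene. Friction and masses are not known exactly. Their poses are not given: they have to be found in the camera images.
- case: Open aluminium case fixed on the bench, 220 (x) by 150 mm (y), rim 42 mm high. Origin: centre of its underside; y towards the hinge side, z up. A grey insert (top 33 mm above the bench) has six pockets 48 mm square and 28 mm deep, at x = -70, 0, 70 and y = -35, 35 mm, floors 5 mm above the bench. Five hold sample jars, one the wrong bottle. Handle stands out 21 mm on the -y side, below the rim.
- cover (a joint): Cover's angle: 0 shut, starts 1.9 to 2.2 rad (leaning back past upright), stop 2.3. Stiff friction hinge: stays where left, 0.3 N m to move it (2 to 4 N at the free edge). Hollow aluminium shell, 220 mm along the hinge, 150 mm from hinge to free edge, 38 mm deep, walls 4 mm, 250 g. Shut, its flat outside is 80 mm above the bench, 76 mm clear below it. Latches need no working.
- case_hinge (a point): Middle of the cover's hinge line, on the rim on the case's +y side, 42 mm above the bench; x runs along the hinge (axes as the case). The cover lies towards the case's -y when shut and turns up about this line as it opens.
- cover_edge (a point): Middle of the cover's free outer edge: the corner between its flat outside face and its front wall, 150 mm from the hinge line and 38 mm out from the rim plane. Its axes turn with the cover: -y points from the hinge to the free edge, z points outward, square to the flat outside face (up when shut).
- bottle_mid (a point): The wrong bottle, in any one of the six pockets: narrow-necked amber glass bottle with sloping shoulder and small tall black screw cap, 98 mm tall, too tall for the cover to shut. Body 42 mm in diameter up to 56 mm, neck 22 mm, cap 26 mm in diameter from 74 to 98 mm above its underside; 130 g. Point: on its axis, half-way up (49 mm); z up along the axis.
- jar0_mid (a point): Sample jar in one of the case's pockets, where it belongs: a straight-sided amber glass jar with a wide flat black screw cap, 44 mm in diameter over the cap (body 42 mm), 66 mm tall, cap 16 mm tall, about 110 g. Point: its centre, half-way up (33 mm above its underside); z up along the axis.
- jar1_mid (a point): Sample jar in one of the case's pockets, where it belongs: a straight-sided amber glass jar with a wide flat black screw cap, 44 mm in diameter over the cap (body 42 mm), 66 mm tall, cap 16 mm tall, about 110 g. Point: its centre, half-way up (33 mm above its underside); z up along the axis.
- jar2_mid (a point): Sample jar in one of the case's pockets, where it belongs: a straight-sided amber glass jar with a wide flat black screw cap, 44 mm in diameter over the cap (body 42 mm), 66 mm tall, cap 16 mm tall, about 110 g. Point: its centre, half-way up (33 mm above its underside); z up along the axis.
- jar3_mid (a point): Sample jar in one of the case's pockets, where it belongs: a straight-sided amber glass jar with a wide flat black screw cap, 44 mm in diameter over the cap (body 42 mm), 66 mm tall, cap 16 mm tall, about 110 g. Point: its centre, half-way up (33 mm above its underside); z up along the axis.
- jar4_mid (a point): Sample jar in one of the case's pockets, where it belongs: a straight-sided amber glass jar with a wide flat black screw cap, 44 mm in diameter over the cap (body 42 mm), 66 mm tall, cap 16 mm tall, about 110 g. Point: its centre, half-way up (33 mm above its underside); z up along the axis.
- tray: Stock tray, fixed on the bench: open steel tray 180 mm square, walls 22 mm tall and 4 mm thick, its inner floor 4 mm above the bench; turned any way. Origin at the centre of its underside, z up. Three stock jars of different sizes stand in three of its quarters, 40 mm off its centre lines; one quarter is empty.
- tray_mid (a point): Centre of the stock tray's inner floor; axes as the tray.
- tray_free (a point): Middle of the empty quarter of the stock tray, on its inner floor.
- spare_mid (a point): The matching jar in stock, in one quarter of the tray: same as the five sample jars, a straight-sided amber glass jar with a wide flat black screw cap, 44 mm in diameter over the cap (body 42 mm), 66 mm tall, cap 16 mm tall, about 110 g. Point: its centre, half-way up (33 mm above its underside); z up along the axis.
- big_jar_mid (a point): Larger stock jar of the same form, 56 mm in diameter and 84 mm tall; not for this case. Centre, half-way up.
- small_jar_mid (a point): Smaller stock jar of the same form, 34 mm in diameter and 48 mm tall; not for this case. Centre, half-way up.
- beaker: Bystander: glass beaker, 66 mm across, 90 mm tall. Origin under its centre.
- wash_bottle: Bystander: white wash bottle with red spout, 68 mm across, 190 mm tall. Origin under its centre.
- spatula: Bystander: thin steel weighing spatula, 155 mm long, lying on the bench. Origin near its middle.
- dish: Bystander: covered glass dish, 94 mm across, 16 mm tall. Origin under its centre.
- reagent: Bystander: amber reagent bottle with flat glass stopper, 60 mm across, 112 mm tall. Origin under its centre.

How it is judged:
By the outcome, as a careful person would: the job done as asked, in the order asked, and still so for the second after the job is handed in, with the robot touching nothing.
It also fails if it takes over 70 s, if anything falls off the work surface, if the arm or the gripper's body presses on something with over 40 N, if the wrist force passes 120 N, or if a joint passes its speed limit or range.

### The arm

A 6-joint arm with a two-finger parallel gripper is mounted at the origin on the work surface. World frame = base frame: x ahead of the robot, y to its left, z up, the work surface at z = 0. Lengths are in m, angles in rad, forces in N, time in s.
With the tool pointing down it reaches from about 0.425 to 0.95 m from the base axis. Payload 3.5 kg.
Tool frame: the origin (TCP) lies midway between the tips of the shut fingers; the grasp point (between the pads) lies 19 mm behind it; z points along the fingers, y is the line along which they close (so a half turn about z gives the same grasp; the last joint's range is limited). The gripper opens to 85 mm and grips with 20 to 120 N. Pads are 22 mm wide; open, the fingers measure 114 mm over their backs; the gripper's body (76 mm by 85 mm) begins 54 mm behind the grasp point. The pads swing forward as they close: fully open they stand 13 mm farther back than shut.
Start: joints at [1.107, 0.286, 1.577, -0, 1.279, -0.15], TCP at [0.208, 0.642, 0.231] pointing down, gripper open.
Joint ranges: [-2.77, 2.77], [-0.9, 2.22], [0.21, 2.48], [-1.53, 4.67], [0.24, 2.81], [-2.84, 2.84]. Speed limits (rad/s): [2.79, 2.79, 3.14, 3.14, 3.14, 3.14].

### API

Orientations are given as a unit quaternion [x, y, z, w].
In Python, from plant import get_state, read_camera, ctrl gives the robot as it stands.
- The arm moves only by the shell command python3 -m crank 'ROWS' [FORCE]. ROWS is JSON, a list of rows, each a list of 3 entries, a list of its own where there are three numbers: the shift along the tool's x, y, z in mm, then the turn about the tool's z in degrees, then the closure in counts, from 0 (fully open) to 255 (shut). In form: [[[tx, ty, tz], yaw, claw], ...]. A call has 1 to 10 rows; each row is the pose to reach, as a shift and turn from the pose commanded when the call began, along the tool's axes at that moment; what a row does not reach only later rows make up. A row lasts 1/10 s, in which the tool goes at most 50 mm and 8.59 degrees, less where a joint would pass 70% of its speed; a pose out of reach is approached as far as the arm can. A call with a gripper value outside its range is refused whole. The fingers move at their own pace and stop on an object; FORCE is the grip in N (left out, the last holds). Time passes only in rows, so rows that repeat a pose let the fingers close. It gives the time, the measured TCP pose, the force, the opening and the grip force at its end, in the units of the state.
- get_state(): the state, without advancing time (a new reading comes with each control period).
- read_camera(name): name is "side" or "top"; returns a dict with "frame" (384x512x3 uint8, blue, green, red), "range_z" (384x512 float32, m along the optical axis (not along the pixel's ray), 0 where there is no reading), "vfov" (degrees; the focal length in pixels is half the picture's height over the tangent of half this angle, whatever the lens; pixels are square), "cx", "cy" (the principal point, pixels), "k1" (the pictures are not rectified: a ray, as slopes to the right and down, at radius r is drawn at 1 + k1 r^2 times it, then the intrinsics apply), "origin" and "orientation" of the camera in the world. Camera axes: x right, y down, z forward; pixel columns grow to the right and rows downward; lengths in m; the calibration is good to about 2 mm. A picture is of the moment at which its call begins.
- ctrl.sign_off(): hands the job in; it is judged then, once.
The state is a dict: "time": time; "qpos": joint angles; "dq": joint speeds; "joint_efforts": joint torques, N m; "eef_pos": TCP position; "tcp_rot": TCP orientation; "contact_force": force on the tool from outside, world axes, zero at the start; "wrist_torque": the same for the moment, N m; "opening": opening from 0.0 (shut) to 1.0 (fully open); "finger_force": force on a finger pad.
Only numpy, scipy, OpenCV 4.12 (cv2) and the standard library are available. Lean on these libraries where they do the work, as an engineer would, in place of code of your own. Each camera call takes 0.05 s, during which the arm holds its last target. There are 200 camera calls.

## Working session

There is one attempt and no reset: what is moved stays moved. The work goes in short steps, Python scripts to look and compute and a shell command to move; the robot and the scene stay as the last step left them, time stands still between calls to the robot, and variables do not carry over. Pictures are saved under pics/ and viewed, at most 10 in all, crops included, and the job is handed in when it is done.

```bash
mkdir -p pics; ls
cat > h.py <<'E'
import numpy as np, cv2
from scipy.spatial.transform import Rotation as R
from plant import get_state, read_camera, ctrl
def cloud(c):
    # world xyz per pixel from depth
    h,w=c['range_z'].shape; f=h/2/np.tan(np.radians(c['vfov'])/2)
    K=np.array([[f,0,c['cx']],[0,f,c['cy']],[0,0,1.]])
    u,v=np.meshgrid(np.arange(w),np.arange(h))
    p=cv2.undistortPoints(np.stack([u,v],-1).reshape(-1,1,2).astype(np.float64),K,np.array([c['k1'],0,0,0.])).reshape(h,w,2)
    ray=np.concatenate([p,np.ones((h,w,1))],-1)
    M=R.from_quat(c['orientation']).as_matrix()
    rw=ray@M.T
    return np.array(c['origin'])+rw*c['range_z'][...,None], rw
E
python3 - <<'E'
from h import *
for n in('top','side'):
    c=read_camera(n); cv2.imwrite(f'pics/{n}0.png',c['frame']); np.savez(f'{n}0.npz',**c)
    print(n,c['vfov'],c['cx'],c['cy'],c['k1'],c['origin'],c['orientation'])
print(get_state())
E
```

```text
pics
top 47.20477338809252 247.98567272630825 187.24000109171917 -0.04458872835160305 [ 0.5123449  -0.15292191  1.17281923] [-0.69603116  0.71607855 -0.03405234  0.04015687]
side 51.0140212346335 254.8679050518091 187.22117315569997 0.023851269162980557 [ 0.52579763 -1.11546569  0.72927028] [ 0.88184991 -0.03533368  0.0235392  -0.46961493]
{'time': 0.1, 'qpos': array([ 1.10698837e+00,  2.87106532e-01,  1.57805719e+00,  4.21431995e-06,
        1.27858611e+00, -1.50009450e-01]), 'dq': array([ 2.44965193e-05, -1.34112015e-03, -2.79483827e-03, -3.13899769e-04,
       -7.02537511e-04, -3.57554533e-04]), 'joint_efforts': array([ 1.67885384e-03, -4.07295907e+01, -2.93699223e+01, -1.05430379e-04,
        3.43066429e-03,  3.53285252e-06]), 'eef_pos': array([0.20805981, 0.64150205, 0.23005145]), 'tcp_rot': array([ 1.56256814e-01,  9.87715873e-01, -1.02758389e-03, -3.27780384e-04]), 'contact_force': array([-0.19552033, -0.36278925,  0.08124227]), 'wrist_torque': array([0.0215442 , 0.00749922, 0.01364213]), 'finger_force': 0.0, 'opening': 0.998208303900769}
```

View pics/top0.png

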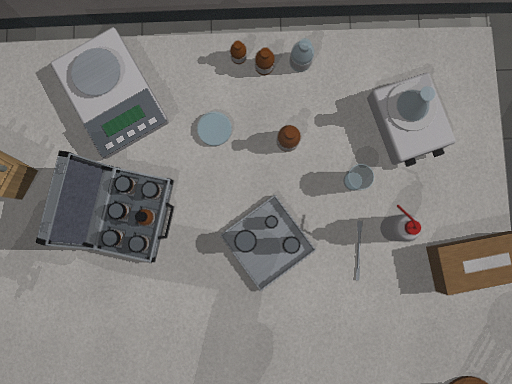

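View pics/side0.png

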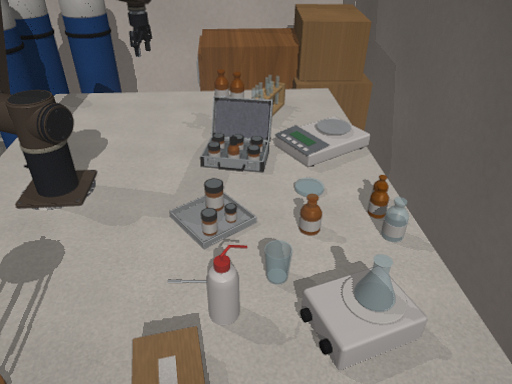

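The top view shows the case at left (handle at 168,220, cover leaning left to x≈45) with the wrong bottle's cap near (143,217). In the tray (268,242), the big jar is at (245,241), the small one at (271,222), the spare at (291,245), and the bottom quarter (265,265) is free. The side view agrees.

Run:
```python
from h import *
c=dict(np.load('top0.npz')); P,rw=cloud(c); O=c['origin']; fr=c['frame'].astype(int)
print('bench z',np.median(P[300:380,50:150,2]), 'wrong px',P[217,143],'tray',P[242,268])
def at(u,v,z):
    r=rw[int(round(v)),int(round(u))]; return O+r*(z-O[2])/r[2]
# clusters by height slabs inside case and tray zones
def blobs(zone,lo,hi,mn,ztop):
    m=np.zeros(P.shape[:2],np.uint8); x0,x1,y0,y1=zone
    m[y0:y1,x0:x1]=((P[y0:y1,x0:x1,2]>lo)&(P[y0:y1,x0:x1,2]<hi))
    n,l,s,ce=cv2.connectedComponentsWithStats(m,connectivity=4)
    for i in range(1,n):
        if s[i,4]>=mn:
            q=P[l==i]; (cc,rr)=cv2.minEnclosingCircle(q[:,:2].astype(np.float32))
            print(zone,ce[i].round(1),s[i,4],'mean',q.mean(0).round(4),'circ',np.round(cc,4),round(rr*1e3,1),'z',np.percentile(q[:,2],[5,50,95]).round(4))
blobs((100,165,165,260),.062,.080,15,.071)
blobs((100,165,165,260),.092,.112,5,.103)
for lo,hi in((.045,.057),(.062,.076),(.080,.095)): blobs((222,315,196,290),lo,hi,10,0)
# tray: rim
m=np.zeros(P.shape[:2],np.uint8); m[190:295,215:320]=(P[190:295,215:320,2]>.010)
n,l,s,ce=cv2.connectedComponentsWithStats(m); i=1+np.argmax(s[1:,4]); q=P[l==i][:,:2].astype(np.float32)
print('tray',cv2.minAreaRect(q), s[i])
# case: rim z~.042
m=np.zeros(P.shape[:2],np.uint8); m[140:270,95:172]=(abs(P[140:270,95:172,2]-.042)<.005)
q=P[m>0]; print('rim',len(q), cv2.minAreaRect(q[:,:2].astype(np.float32)))
big=cv2.resize(c['frame'][140:275,30:180],None,fx=5,fy=4.4,interpolation=cv2.INTER_CUBIC)
big2=cv2.resize(c['frame'][190:295,215:320],None,fx=3,fy=3,interpolation=cv2.INTER_CUBIC)
cv2.imwrite('pics/case1.png',cv2.resize(c['frame'][140:270,30:180],None,fx=5,fy=4.4,interpolation=cv2.INTER_CUBIC))
```

```text
bench z -0.0007187696671970834 wrong px [0.55954454 0.11325679 0.10286069] tray [ 0.48882942 -0.19321363  0.00723034]
(100, 165, 165, 260) [122.7 183.8] 242 mean [0.6467 0.173  0.0707] circ [0.6483 0.1745] 23.0 z [0.0672 0.0706 0.0743]
(100, 165, 165, 260) [149.8 189.5] 242 mean [0.6301 0.1038 0.0705] circ [0.6305 0.1047] 22.3 z [0.0665 0.0705 0.0741]
(100, 165, 165, 260) [116.  210.7] 246 mean [0.5787 0.19   0.0708] circ [0.5791 0.1909] 22.5 z [0.0672 0.0709 0.0745]
(100, 165, 165, 260) [146.3 217. ] 96 mean [0.5609 0.1135 0.0683] circ [0.5613 0.12  ] 20.6 z [0.0628 0.0689 0.0739]
(100, 165, 165, 260) [109.6 237.7] 237 mean [0.5112 0.2062 0.0707] circ [0.5112 0.2068] 22.5 z [0.0665 0.0709 0.0742]
(100, 165, 165, 260) [136.8 243.6] 234 mean [0.4948 0.1374 0.0705] circ [0.4944 0.1386] 22.7 z [0.0667 0.0707 0.0739]
(100, 165, 165, 260) [140.1 216.4] 94 mean [0.5612 0.1206 0.1019] circ [0.5614 0.1212] 13.1 z [0.0979 0.1021 0.105 ]
(222, 315, 196, 290) [270.7 221.7] 136 mean [ 0.5408 -0.2003  0.0519] circ [ 0.5412 -0.2   ] 16.8 z [0.0484 0.0519 0.0553]
(222, 315, 196, 290) [290.6 245. ] 243 mean [ 0.4812 -0.2472  0.0698] circ [ 0.4811 -0.2469] 22.1 z [0.0668 0.0695 0.0734]
(222, 315, 196, 290) [244.5 240.9] 404 mean [ 0.4946 -0.133   0.0877] circ [ 0.4947 -0.133 ] 27.8 z [0.0844 0.0878 0.0907]
tray ((0.4879321753978729, -0.1903664469718933), (0.18087969720363617, 0.18007245659828186), 34.52811813354492) [220 195  96  96 491]
rim 1293 ((0.6143195033073425, 0.16502508521080017), (0.1960536539554596, 0.29959800839424133), 76.44139099121094)
```

View pics/case1.png

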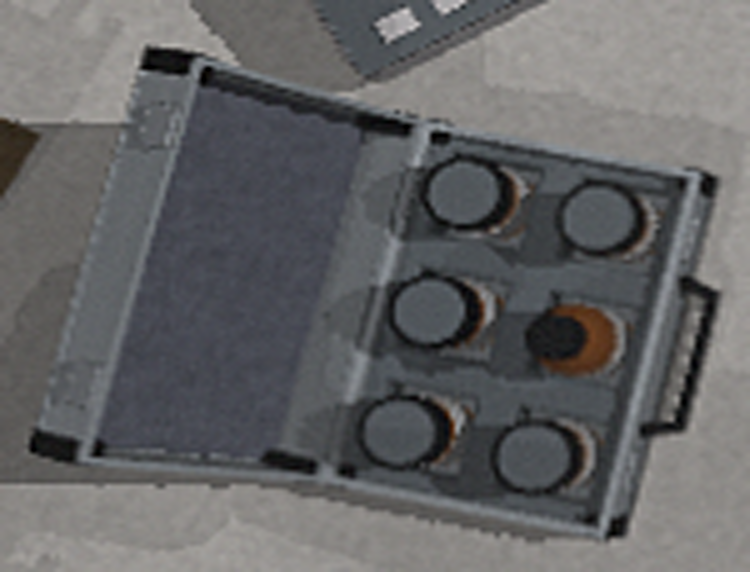

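```bash
cat >> h.py <<'E'
def go(x,y,z,yawdeg=None):
    "shift (tool mm) and turn to bring TCP to world x,y,z with tool y along yawdeg (mod 180)"
    s=get_state(); r=R.from_quat(s['tcp_rot']); M=r.as_matrix()
    d=(np.array([x,y,z])-s['eef_pos'])*1e3
    cur=np.degrees(np.arctan2(M[1,1],M[0,1]))
    t=0 if yawdeg is None else -((yawdeg-cur+90)%180-90)
    print('shift',(M.T@d).round(1),'turn',round(t,1),'| yaw',round(cur,1),'pos',s['eef_pos'].round(4),'tilt',M[:,2].round(4),'t',round(s['time'],1),'open',round(s['opening'],3),'F',s['contact_force'].round(1), 'ff',round(s['finger_force'],1))
E
python3 - <<'E'
from h import *
go(.561,.121,.20,31.2)
c=dict(np.load('top0.npz')); P,_=cloud(c)
a,b=P[150:260,0:70].reshape(-1,3),None
for y0 in np.arange(.24,.5,.02):
    q=a[(abs(a[:,1]-y0)<.01)]
    print(round(y0,2),len(q), (q[:,2].max().round(3), q[q[:,2].argmax(),:2].round(3)) if len(q) else '')
# cover edge: top-most ridge
q=P[150:250,35:75].reshape(-1,3); q=q[q[:,2]>.14]; print(len(q),q.min(0),q.max(0)); 
cx=np.array([.9711,-.2385]); cy=np.array([.2385,.9711]); C=np.array([.5707,.1552])
u=(q[:,:2]-C)@cx; v=(q[:,:2]-C)@cy
k=abs(u)<.08
for lo in np.arange(.08,.24,.01):
    s=k&(v>=lo)&(v<lo+.01)
    if s.any(): print(round(lo,2),s.sum(),np.median(q[s,2]).round(4))
E
```

```text
shift [-496.4 -386.1   30.7] turn 40.8 | yaw 72.0 pos [0.2081 0.6415 0.2301] tilt [-0.001  -0.0019 -1.    ] t 0.1 open 0.998 F [-0.2 -0.4  0.1] ff 0.0
0.24 0 
0.26 9 (np.float64(0.179), array([0.709, 0.267]))
0.28 239 (np.float64(0.181), array([0.672, 0.28 ]))
0.3 946 (np.float64(0.182), array([0.543, 0.31 ]))
0.32 817 (np.float64(0.182), array([0.544, 0.312]))
0.34 227 (np.float64(0.173), array([0.508, 0.333]))
0.36 106 (np.float64(0.161), array([0.512, 0.35 ]))
0.38 191 (np.float64(0.005), array([0.493, 0.389]))
0.4 403 (np.float64(0.005), array([0.729, 0.407]))
0.42 647 (np.float64(0.089), array([0.698, 0.429]))
0.44 1103 (np.float64(0.104), array([0.67 , 0.443]))
0.46 1127 (np.float64(0.12), array([0.694, 0.466]))
0.48 708 (np.float64(0.112), array([0.685, 0.47 ]))
1227 [ 0.49472627 -0.15292191  0.14083475] [0.71798426 0.35126909 1.17281923]
0.13 1 0.1785
0.14 258 0.1752
0.15 229 0.1711
0.16 203 0.1655
0.17 141 0.1615
```

```bash
python3 -m crank '[[[-496,-386,0],41,90],[[-496,-386,0],41,90],[[-496,-386,0],41,90],[[-496,-386,0],41,90],[[-496,-386,0],41,90],[[-496,-386,0],41,90],[[-496,-386,0],41,90],[[-496,-386,0],41,90],[[-496,-386,0],41,90],[[-496,-386,0],41,90]]'; python3 -c "
from h import *
go(.5612,.1208,.15,31.2)"
```

```text
time: 1.1
eef_pos: [0.4893, 0.2262, 0.231]
tcp_rot: [0.492, 0.87, -0.0, -0.0]
contact_force: [1.3, 1.0, -0.2]
opening: 0.648
finger_force: 0.0
shift [-127.4    7.3   80.9] turn -0.2 | yaw 31.0 pos [0.4893 0.2262 0.231 ] tilt [-5.e-04  0.e+00 -1.e+00] t 1.1 open 0.648 F [ 1.3  1.  -0.2] ff 0.0
```

```bash
python3 -m crank '[[[-127,7,0],0,90],[[-127,7,0],0,90],[[-127,7,0],0,90],[[-127,7,80],0,90],[[-127,7,80],0,90],[[-127,7,80],0,90]]'; python3 -c "
from h import *
go(.5612,.1208,.073,31.2)
c=read_camera('side'); cv2.imwrite('pics/s1.png',cv2.resize(c['frame'][60:220,150:350],None,fx=4,fy=3.7))"
```

```text
time: 1.7
eef_pos: [0.5562, 0.1223, 0.1451]
tcp_rot: [0.493, 0.87, -0.003, -0.005]
contact_force: [-0.9, -0.2, -0.4]
opening: 0.651
finger_force: 0.0
shift [-4.3  4.4 72. ] turn -0.2 | yaw 31.0 pos [0.5562 0.1223 0.1451] tilt [-1.240e-02 -5.000e-04 -9.999e-01] t 1.7 open 0.651 F [-0.9 -0.2 -0.4] ff 0.0
```

View pics/s1.png

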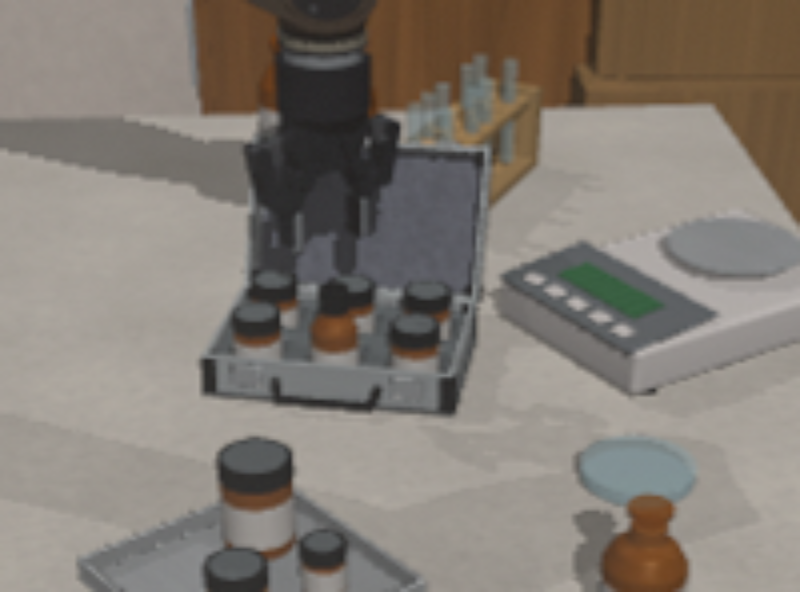

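The gripper is above the bottle (cap near 335,295 in the crop), with the fingers straddling it. I'll let it settle, then correct.

```bash
python3 -m crank '[[[0,0,0],0,90],[[0,0,0],0,90]]'; python3 -c "
from h import *
go(.5612,.1208,.073,31.2)"
```

```text
time: 1.95
eef_pos: [0.5619, 0.1233, 0.1541]
tcp_rot: [0.492, 0.871, 0.001, 0.002]
contact_force: [-0.5, -0.4, 0.4]
opening: 0.645
finger_force: 0.0
shift [-1.6 -2.2 81.1] turn -0.1 | yaw 31.1 pos [0.5619 0.1233 0.1541] tilt [ 4.7e-03  1.0e-04 -1.0e+00] t 1.9 open 0.645 F [-0.5 -0.4  0.4] ff 0.0
```

```bash
python3 -m crank '[[[-1,-2,20],0,90],[[-1,-2,40],0,90],[[-1,-2,55],0,90],[[-1,-2,65],0,90],[[-1,-2,65],0,90]]'; python3 -c "
from h import *
go(.5612,.1208,.073,31.2)"
```

```text
time: 2.45
eef_pos: [0.5585, 0.1211, 0.0854]
tcp_rot: [0.492, 0.871, -0.001, -0.001]
contact_force: [-0.6, 0.6, 0.1]
opening: 0.646
finger_force: 0.0
shift [-1.7  2.2 12.4] turn -0.2 | yaw 31.0 pos [0.5585 0.1211 0.0854] tilt [-1.9e-03 -1.0e-04 -1.0e+00] t 2.5 open 0.646 F [-0.6  0.6  0.1] ff 0.0
```

```bash
python3 -m crank '[[[-1,1,6],0,90],[[-1,1,12],0,90],[[-1,1,12],0,90],[[-1,1,12],0,90]]' 40 | tr '\n' ' '; python3 -c "
from h import *
for i in range(1): go(.5612,.1208,.073,31.2)"; python3 -m crank '[[[0,0,0],0,130],[[0,0,0],0,160],[[0,0,0],0,180],[[0,0,0],0,200],[[0,0,0],0,220],[[0,0,0],0,220],[[0,0,0],0,220]]' 40; python3 -c "
from h import *
for i in range(1): go(.5612,.1208,.073,31.2)"
```

```text
time: 2.85 eef_pos: [0.5606, 0.1207, 0.0744] tcp_rot: [0.492, 0.87, 0.0, 0.0] contact_force: [0.9, -0.3, 0.9] opening: 0.646 finger_force: 0.0 shift [-0.2  0.6  1.4] turn -0.2 | yaw 31.0 pos [0.5606 0.1207 0.0744] tilt [ 1.e-04 -0.e+00 -1.e+00] t 2.9 open 0.646 F [ 0.9 -0.3  0.9] ff 0.0
time: 3.55
eef_pos: [0.5608, 0.1207, 0.0748]
tcp_rot: [0.492, 0.87, 0.0, 0.0]
contact_force: [0.1, 0.1, 3.6]
opening: 0.291
finger_force: 39.3
shift [-0.1  0.3  1.8] turn -0.2 | yaw 31.0 pos [0.5608 0.1207 0.0748] tilt [ 8.e-04  1.e-04 -1.e+00] t 3.5 open 0.291 F [0.1 0.1 3.6] ff 39.3
```

```bash
python3 -m crank '[[[0,0,-10],0,220],[[0,0,-25],0,220],[[0,0,-45],0,220],[[0,0,-70],0,220],[[0,0,-95],0,220],[[0,0,-110],0,220],[[0,0,-110],0,220]]' | tr '\n' ' '; python3 -c "
from h import *
go(.4323,-.180,.185,-10.5)"
```

```text
time: 4.25 eef_pos: [0.5622, 0.1208, 0.188] tcp_rot: [0.492, 0.87, 0.002, 0.003] contact_force: [0.4, 0.3, -0.2] opening: 0.29 finger_force: 39.3 shift [-190.8 -266.3    2.1] turn 41.5 | yaw 31.0 pos [0.5622 0.1208 0.188 ] tilt [ 6.3e-03  2.0e-04 -1.0e+00] t 4.2 open 0.29 F [ 0.4  0.3 -0.2] ff 39.3
```

```bash
python3 -m crank '[[[-9,-13,0],3,220],[[-29,-40,0],8,220],[[-52,-73,0],14,220],[[-76,-106,0],20,220],[[-100,-139,0],26,220],[[-124,-173,0],32,220],[[-147,-206,0],37,220],[[-168,-236,0],41,220],[[-183,-256,0],41.5,220],[[-190,-266,0],41.5,220]]' | tr '\n' ' ';python3 -m crank '[[[0,0,0],0,220],[[0,0,10],0,220],[[0,0,20],0,220],[[0,0,20],0,220],[[0,0,20],0,220]]' | tr '\n' ' '; python3 -c "
from h import *
go(.4323,-.180,.075,-10.5)
c=read_camera('top'); P,rw=cloud(c)
a=cv2.resize(c['frame'][190:300,205:325],None,fx=4,fy=4)
c=read_camera('side')
b=cv2.resize(c['frame'][130:260,150:290],None,fx=3.3,fy=3.3)
h=max(a.shape[0],b.shape[0]); im=np.zeros((h,800,3),np.uint8); im=np.zeros((h,a.shape[1]+b.shape[1],3),np.uint8)
im[:a.shape[0],:a.shape[1]]=a; im[:b.shape[0],a.shape[1]:]=b
cv2.imwrite('pics/p2.png',cv2.resize(im,(800,int(h*800/im.shape[1]))))"
```

```text
time: 5.25 eef_pos: [0.4281, -0.1806, 0.1825] tcp_rot: [0.77, 0.638, -0.001, -0.002] contact_force: [0.7, 0.1, -1.0] opening: 0.29 finger_force: 39.5 time: 5.75 eef_pos: [0.4303, -0.1782, 0.1634] tcp_rot: [0.768, 0.64, -0.0, -0.001] contact_force: [0.8, 0.9, -1.2] opening: 0.291 finger_force: 39.5 shift [-1.5  2.4 88.4] turn 0.1 | yaw -10.4 pos [ 0.4303 -0.1782  0.1634] tilt [-0.0015  0.0012 -1.    ] t 5.8 open 0.291 F [ 0.8  0.9 -1.2] ff 39.5
```

View pics/p2.png

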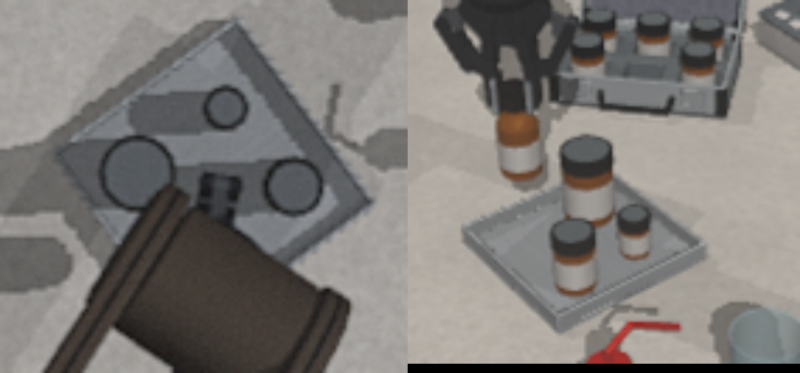

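The bottle hangs upright over the free quarter (side view about 520,140), clear of the big jar (587,180). The case pocket is empty. I'll lower it next.

```bash
python3 -m crank '[[[-1,2,10],0,220],[[-1,2,27],0,220],[[-1,2,45],0,220],[[-1,2,60],0,220],[[-1,2,72],0,220],[[-1,2,80],0,220],[[-1,2,84],0,220],[[-1,2,84],0,220],[[-1,2,84],0,220]]' | tr '\n' ' '; python3 -c "
from h import *
go(.4323,-.180,.0738,-10.5)"
```

```text
time: 6.75 eef_pos: [0.4327, -0.1809, 0.0809] tcp_rot: [0.769, 0.64, 0.0, 0.001] contact_force: [-0.4, 0.6, -1.0] opening: 0.286 finger_force: 39.5 shift [ 0.8 -0.5  7.1] turn 0.0 | yaw -10.5 pos [ 0.4327 -0.1809  0.0809] tilt [ 9.e-04 -7.e-04 -1.e+00] t 6.8 open 0.286 F [-0.4  0.6 -1. ] ff 39.5
```

```bash
python3 -m crank '[[[0,0,2],0,220],[[0,0,4],0,220],[[0,0,5],0,220],[[0,0,6],0,220],[[0,0,6],0,220]]' | tr '\n' ' '; python3 -m crank '[[[0,0,0.5],0,220],[[0,0,1],0,220],[[0,0,1],0,220]]' | tr '\n' ' '; python3 -c "
from h import *
go(.4323,-.180,.0738,-10.5)"
```

```text
time: 7.25 eef_pos: [0.4321, -0.1805, 0.0742] tcp_rot: [0.769, 0.64, -0.0, -0.0] contact_force: [-0.0, -0.1, -1.8] opening: 0.291 finger_force: 39.5 time: 7.55 eef_pos: [0.4324, -0.1807, 0.0737] tcp_rot: [0.769, 0.64, 0.0, 0.0] contact_force: [-0.9, -0.6, 1.6] opening: 0.289 finger_force: 39.8 shift [ 0.7 -0.2 -0.1] turn 0.0 | yaw -10.5 pos [ 0.4324 -0.1807  0.0737] tilt [ 1.e-04 -1.e-04 -1.e+00] t 7.5 open 0.289 F [-0.9 -0.6  1.6] ff 39.8
```

Contact felt (the force rose to +1.6 N). I'll release gently.

```bash
python3 -m crank '[[[0,0,0],0,175],[[0,0,0],0,165],[[0,0,0],0,150],[[0,0,0],0,130],[[0,0,0],0,110],[[0,0,0],0,95],[[0,0,0],0,90],[[0,0,0],0,90]]' | tr '\n' ' '; python3 -m crank '[[[0,0,-10],0,90],[[0,0,-40],0,90],[[0,0,-80],0,90],[[0,0,-80],0,60],[[0,0,-80],0,60]]' | tr '\n' ' '; python3 -c "
from h import *
go(.4812,-.2472,.154,-10.5)"
```

```text
time: 8.35 eef_pos: [0.4322, -0.1806, 0.0733] tcp_rot: [0.769, 0.64, -0.0, -0.0] contact_force: [0.1, -1.2, 0.1] opening: 0.649 finger_force: 0.0 time: 8.85 eef_pos: [0.433, -0.1811, 0.1551] tcp_rot: [0.769, 0.64, 0.0, 0.002] contact_force: [-1.0, 0.0, -0.8] opening: 0.764 finger_force: 0.0 shift [-56.3  59.4   1.4] turn 0.0 | yaw -10.5 pos [ 0.433  -0.1811  0.1551] tilt [ 0.003  -0.0021 -1.    ] t 8.8 open 0.764 F [-1.   0.  -0.8] ff 0.0
```

```bash
python3 -m crank '[[[-28,30,0],0,60],[[-56,59,0],0,60],[[-56,59,30],0,60],[[-56,59,60],0,60],[[-56,59,75],0,60],[[-56,59,75],0,60],[[-56,59,75],0,60]]' | tr '\n' ' '; python3 -c "
from h import *
go(.4812,-.2472,.042,-10.5)"
```

```text
time: 9.55 eef_pos: [0.48, -0.2462, 0.0783] tcp_rot: [0.769, 0.64, -0.0, -0.0] contact_force: [-0.5, 0.3, 0.4] opening: 0.768 finger_force: 0.0 shift [-0.8  1.4 36.3] turn 0.0 | yaw -10.5 pos [ 0.48   -0.2462  0.0783] tilt [-5.e-04  4.e-04 -1.e+00] t 9.6 open 0.768 F [-0.5  0.3  0.4] ff 0.0
```

```bash
python3 -m crank '[[[-1,1,12],0,60],[[-1,1,24],0,60],[[-1,1,33],0,60],[[-1,1,36],0,60],[[-1,1,36],0,60],[[-1,1,36],0,60]]' 40| tr '\n' ' '; python3 -m crank '[[[0,0,0],0,90],[[0,0,0],0,110],[[0,0,0],0,125],[[0,0,0],0,150],[[0,0,0],0,180],[[0,0,0],0,180],[[0,0,0],0,180]]' 40| tr '\n' ' '; python3 -c "
from h import *
go(.4812,-.2472,.042,-10.5)"
```

```text
time: 10.15 eef_pos: [0.481, -0.2476, 0.0424] tcp_rot: [0.769, 0.64, 0.0, 0.0] contact_force: [0.5, 0.2, -0.3] opening: 0.761 finger_force: 0.0 time: 10.85 eef_pos: [0.481, -0.2477, 0.043] tcp_rot: [0.769, 0.64, -0.0, 0.0] contact_force: [-2.3, 1.3, 5.8] opening: 0.501 finger_force: 40.5 shift [0.6 0.1 1. ] turn 0.0 | yaw -10.5 pos [ 0.481  -0.2477  0.043 ] tilt [ 2.e-04 -4.e-04 -1.e+00] t 10.8 open 0.501 F [-2.3  1.3  5.8] ff 40.5
```

```bash
python3 -m crank '[[[0,0,-8],0,180],[[0,0,-22],0,180],[[0,0,-42],0,180],[[0,0,-67],0,180],[[0,0,-92],0,180],[[0,0,-110],0,180],[[0,0,-110],0,180],[[0,0,-110],0,180]]' | tr '\n' ' '
python3 - <<'E'
from h import *
c=read_camera('top'); P,rw=cloud(c); np.savez('top2.npz',**c)
cx=np.array([.9711,-.2385]); cy=np.array([.2385,.9711]); C=np.array([.5707,.1552])
u=(P[...,:2]-C)@cx; v=(P[...,:2]-C)@cy; z=P[...,2]
m=(abs(u)<.035)&(v<-.0)&(v>-.07)&(z<.022)
print('pocket',m.sum(),'u',np.percentile(u[m],[2,50,98]).round(4),'v',np.percentile(v[m],[2,50,98]).round(4))
# rim strips: handle-side outer edge, ends
for nm,sel,w in (('front',(abs(u)<.09)&(abs(z-.042)<.004)&(v<-.06)&(v>-.085),v),('x-',(abs(v)<.06)&(abs(z-.042)<.004)&(u<-.095)&(u>-.12),u),('x+',(abs(v)<.06)&(abs(z-.042)<.004)&(u>.095)&(u<.12),u)):
    print(nm,sel.sum(),np.percentile(w[sel],[3,50,97]).round(4))
for i,(a,b) in enumerate([(a,b) for a in(-.07,0,.07) for b in(-.035,.035)]):
    s=(np.hypot(u-a,v-b)<.032)&(abs(z-.0705)<.006); print(a,b,s.sum(),np.round([u[s].mean(),v[s].mean()],4) if s.any() else '')
s=(abs(z-.102)<.006)&(np.hypot(P[...,0]-.432,P[...,1]+.18)<.03); print('bottle',s.sum(),P[s].mean(0).round(4))
p=C+cy*-.035; print(p); go(p[0],p[1],.153,31.2)
E
```

```text
time: 11.65 eef_pos: [0.4808, -0.2475, 0.1525] tcp_rot: [0.769, 0.64, 0.0, 0.0] contact_force: [0.1, 0.7, -1.8] opening: 0.498 finger_force: 40.8 pocket 320 u [-0.0238 -0.0006  0.0228] v [-0.0517 -0.0286 -0.0093]
front 149 [-0.075  -0.0723 -0.0691]
x- 100 [-0.1088 -0.1061 -0.1026]
x+ 83 [0.1045 0.1071 0.1094]
-0.07 -0.035 234 [-0.0694 -0.0356]
-0.07 0.035 237 [-0.0701  0.0354]
0 -0.035 0 
0 0.035 242 [-0.0006  0.036 ]
0.07 -0.035 236 [ 0.0699 -0.0355]
0.07 0.035 237 [0.0697 0.0356]
bottle 0 [nan nan nan]
[0.5623525 0.1212115]
shift [377.1  13.7  -1.3] turn -41.7 | yaw -10.5 pos [ 0.4803 -0.2471  0.1515] tilt [-1.1e-03  9.0e-04 -1.0e+00] t 11.7 open 0.5 F [-0.  -0.4 -1.4] ff 40.8<stdin>:12: RuntimeWarning: Mean of empty slice.
  ret = um.true_divide(
```

```bash
python3 -m crank '[[[18,0.5,0],-3,180],[[56,2,0],-8,180],[[102,3.5,0],-14,180],[[150,5,0],-20,180],[[198,7,0],-26,180],[[246,9,0],-32,180],[[292,10.5,0],-38,180],[[334,12,0],-41.7,180],[[364,13,0],-41.7,180],[[377,13.5,0],-41.7,180]]' | tr '\n' ' ';python3 -m crank '[[[0,0,0],0,180],[[0,0,0],0,180],[[0,0,15],0,180],[[0,0,30],0,180],[[0,0,40],0,180],[[0,0,40],0,180],[[0,0,40],0,180]]' | tr '\n' ' '
python3 - <<'E'
from h import *
go(.562,.1212,.044,31.2)
c=read_camera('top'); P,rw=cloud(c)
s=(abs(P[...,2]-.102)<.006)&(np.hypot(P[...,0]-.432,P[...,1]+.18)<.03); print('bottle',s.sum(),P[s].mean(0).round(4))
a=cv2.resize(c['frame'][150:300,95:325],None,fx=2.1,fy=2.1)
c=read_camera('side')
b=cv2.resize(c['frame'][100:255,160:290],None,fx=2.4,fy=2.4)
h=max(a.shape[0],b.shape[0]); im=np.zeros((h,a.shape[1]+b.shape[1],3),np.uint8)
im[:a.shape[0],:a.shape[1]]=a; im[:b.shape[0],a.shape[1]:]=b
cv2.imwrite('pics/p3.png',im); print(im.shape)
E
```

```text
time: 12.7 eef_pos: [0.5617, 0.1233, 0.1503] tcp_rot: [0.489, 0.872, -0.001, -0.002] contact_force: [-0.2, 0.1, -1.3] opening: 0.5 finger_force: 40.9 time: 13.4 eef_pos: [0.5624, 0.1204, 0.1116] tcp_rot: [0.491, 0.871, -0.0, -0.001] contact_force: [0.3, 0.4, -1.2] opening: 0.499 finger_force: 40.9 shift [ 0.9  0.2 67.6] turn -0.0 | yaw 31.2 pos [0.5624 0.1204 0.1116] tilt [-1.3e-03 -1.0e-04 -1.0e+00] t 13.4 open 0.499 F [ 0.3  0.4 -1.2] ff 40.9
bottle 91 [ 0.4339 -0.1785  0.1013]
(372, 795, 3)
```

View pics/p3.png

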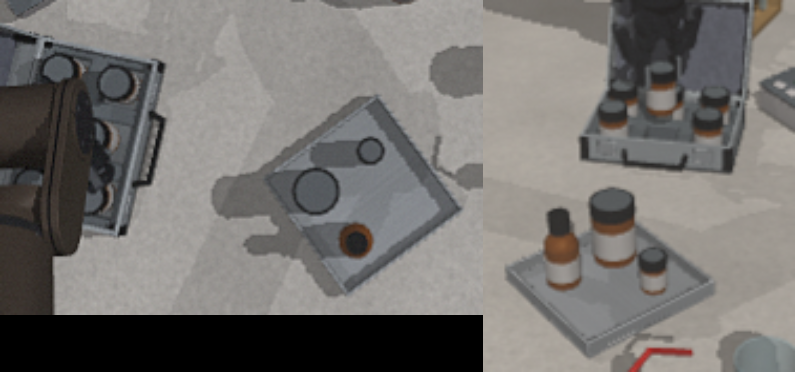

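The bottle stands upright in the free quarter (355,241 from the top, 562,250 from the side). The spare jar hangs upright above the empty pocket. Lowering.

```bash
python3 -m crank '[[[0.5,0,8],0,180],[[0.5,0,20],0,180],[[0.5,0,28],0,180],[[0.5,0,34],0,180],[[0.5,0,39],0,180],[[0.5,0,44],0,180],[[0.5,0,49],0,180],[[0.5,0,54],0,180],[[0.5,0,58],0,180],[[0.5,0,58],0,180]]' | tr '\n' ' ';python3 -c "
from h import *
go(.562,.1212,.044,31.2)"
```

```text
time: 14.5 eef_pos: [0.562, 0.1211, 0.0536] tcp_rot: [0.491, 0.871, -0.0, -0.001] contact_force: [-0.2, 0.4, -1.0] opening: 0.497 finger_force: 40.9 shift [0.1 0.1 9.6] turn 0.0 | yaw 31.2 pos [0.562  0.1211 0.0536] tilt [-1.3e-03 -1.0e-04 -1.0e+00] t 14.5 open 0.497 F [-0.2  0.4 -1. ] ff 40.9
```

In the pocket freely (jar bottom below the insert top, no lateral force).

```bash
python3 -m crank '[[[0,0,2],0,180],[[0,0,4],0,180],[[0,0,6],0,180],[[0,0,7.5],0,180],[[0,0,8.5],0,180],[[0,0,8.5],0,180],[[0,0,8.5],0,180]]' | tr '\n' ' ';python3 -m crank '[[[0,0,0.6],0,180],[[0,0,1.2],0,180],[[0,0,1.2],0,180],[[0,0,1.2],0,180]]' | tr '\n' ' ';python3 -c "
from h import *
go(.562,.1212,.044,31.2)"
```

```text
time: 15.2 eef_pos: [0.5625, 0.1212, 0.0459] tcp_rot: [0.491, 0.871, 0.0, 0.0] contact_force: [0.2, -0.7, -1.7] opening: 0.501 finger_force: 40.9 time: 15.6 eef_pos: [0.5624, 0.1211, 0.0446] tcp_rot: [0.491, 0.871, -0.0, -0.0] contact_force: [0.1, -0.1, -1.2] opening: 0.5 finger_force: 40.9 shift [ 0.3 -0.3  0.6] turn 0.0 | yaw 31.2 pos [0.5624 0.1211 0.0446] tilt [-0. -0. -1.] t 15.6 open 0.5 F [ 0.1 -0.1 -1.2] ff 40.9
```

```bash
python3 -m crank '[[[0,0,0.5],0,180],[[0,0,1],0,180],[[0,0,1],0,180],[[0,0,1],0,180]]' | tr '\n' ' ';python3 -c "
from h import *
go(.562,.1212,.044,31.2)"
```

```text
time: 16.0 eef_pos: [0.5626, 0.1211, 0.044] tcp_rot: [0.491, 0.871, -0.0, 0.0] contact_force: [-1.2, -0.5, 3.8] opening: 0.501 finger_force: 41.0 shift [ 0.4 -0.4  0. ] turn 0.0 | yaw 31.2 pos [0.5626 0.1211 0.044 ] tilt [ 1.e-04 -1.e-04 -1.e+00] t 16.0 open 0.501 F [-1.2 -0.5  3.8] ff 41.0
```

On the floor at the expected height. Release and lift.

```bash
python3 -m crank '[[[0,0,0],0,125],[[0,0,0],0,118],[[0,0,0],0,110],[[0,0,0],0,102],[[0,0,0],0,98],[[0,0,0],0,98]]' | tr '\n' ' '; python3 -m crank '[[[0,0,-8],0,98],[[0,0,-30],0,98],[[0,0,-70],0,98],[[0,0,-120],0,98],[[0,0,-170],0,255],[[0,0,-200],0,255],[[0,0,-200],0,255]]' | tr '\n' ' '
python3 - <<'E'
from h import *
c=read_camera('side'); P,_=cloud(c)
cx=np.array([.9711,-.2385]); cy=np.array([.2385,.9711]); C=np.array([.5707,.1552])
u=(P[...,:2]-C)@cx; v=(P[...,:2]-C)@cy; z=P[...,2]
for a in(-.07,0,.07):
  for b in(-.035,.035):
    s=(np.hypot(u-a,v-b)<.026)&(z>.05)&(z<.085); print(a,b,s.sum(),np.percentile(z[s],95).round(4),np.round([np.median(u[s]),np.median(v[s])],4))
p=C+cy*.075; h=p
go(*(C+cy*.235),.245,76.2)
cv2.imwrite('pics/p4.png',cv2.resize(c['frame'][60:220,150:350],None,fx=3.5,fy=3.5))
E
```

```text
time: 16.6 eef_pos: [0.5624, 0.1212, 0.0436] tcp_rot: [0.491, 0.871, 0.0, -0.0] contact_force: [0.4, 0.2, -0.1] opening: 0.614 finger_force: 0.0 time: 17.3 eef_pos: [0.5656, 0.1214, 0.2516] tcp_rot: [0.491, 0.871, 0.004, 0.006] contact_force: [0.4, 0.1, 0.3] opening: 0.11 finger_force: 0.0 -0.07 -0.035 116 0.0734 [-0.0694 -0.0487]
-0.07 0.035 98 0.0736 [-0.0702  0.0221]
0 -0.035 113 0.0731 [ 0.002  -0.0502]
0 0.035 104 0.0728 [0.0005 0.0228]
0.07 -0.035 122 0.0733 [ 0.0701 -0.0479]
0.07 0.035 104 0.0736 [0.0697 0.0246]
shift [191.6 189.5   3.4] turn -45.0 | yaw 31.2 pos [0.564  0.1213 0.2479] tilt [ 7.5e-03  3.0e-04 -1.0e+00] t 17.4 open 0.024 F [-0.6  0.  -0.5] ff 0.0
```

View pics/p4.png

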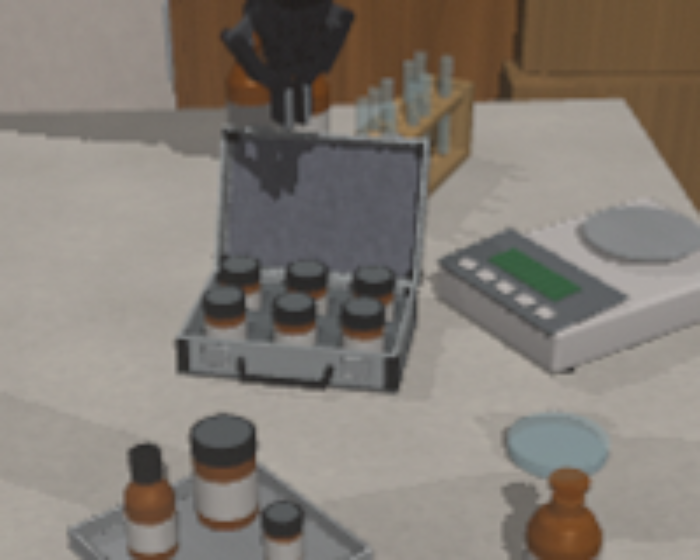

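All six caps are level, and the bottle and other stock are standing. Next, the cover: move over and behind it with the fingers shut.

```bash
python3 -m crank '[[[20,20,0],8,255],[[55,55,0],16,255],[[90,90,0],24,255],[[125,125,0],32,255],[[160,160,0],40,255],[[185,183,0],45,255],[[192,190,0],45,255],[[192,190,0],45,255],[[192,190,0],45,255]]' | tr '\n' ' '
python3 - <<'E'
from h import *
cy=np.array([.2385,.9711]); C=np.array([.5707,.1552])
s=get_state(); print('v',(s['eef_pos'][:2]-C)@cy)
go(*(C+cy*.23),.137,-13.8)
E
```

```text
time: 18.25 eef_pos: [0.625, 0.3827, 0.2422] tcp_rot: [0.787, 0.617, -0.001, -0.0] contact_force: [0.2, -0.4, -0.5] opening: 0.001 finger_force: 0.0 v 0.2338201253261339
shift [ -3.6   1.7 105.2] turn 0.0 | yaw -13.8 pos [0.625  0.3827 0.2422] tilt [-0.0022 -0.0017 -1.    ] t 18.2 open 0.001 F [ 0.2 -0.4 -0.5] ff 0.0
```

```bash
python3 -m crank '[[[-3,2,25],0,255],[[-3,2,60],0,255],[[-3,2,90],0,255],[[-3,2,105],0,255],[[-3,2,105],0,255]]' | tr '\n' ' '; python3 -m crank '[[[-10,0,0],0,255],[[-20,0,0],0,255],[[-28,0,0],0,255],[[-36,0,0],0,255],[[-44,0,0],0,255],[[-52,0,-3],0,255],[[-52,0,-3],0,255]]' | tr '\n' ' '
python3 - <<'E'
from h import *
cy=np.array([.2385,.9711]); C=np.array([.5707,.1552])
s=get_state(); print('v',(s['eef_pos'][:2]-C)@cy, 'Fv',s['contact_force'][:2]@cy)
go(*(C+cy*.150),.155,-13.8)
E
```

```text
time: 18.75 eef_pos: [0.6251, 0.3782, 0.1352] tcp_rot: [0.787, 0.617, -0.003, -0.001] contact_force: [-0.4, 0.1, -0.4] opening: 0.001 finger_force: 0.0 time: 19.45 eef_pos: [0.6148, 0.3305, 0.1437] tcp_rot: [0.787, 0.617, 0.002, -0.0] contact_force: [0.9, 3.0, 2.1] opening: 0.0 finger_force: 1.4 v 0.18075970714717388 Fv 3.0789492199911694
shift [-30.7  -1.  -11.4] turn -0.0 | yaw -13.8 pos [0.6148 0.3305 0.1437] tilt [ 0.0029  0.003  -1.    ] t 19.4 open 0.0 F [0.9 3.  2.1] ff 1.4
```

```bash
python3 -m crank '[[[-8,0,-3],0,255],[[-16,0,-7],0,255],[[-24,0,-11],0,255],[[-32,0,-16],0,255],[[-40,0,-21],0,255],[[-48,0,-26],0,255],[[-57,0,-29],0,255],[[-57,0,-29],0,255]]' | tr '\n' ' '
python3 - <<'E'
from h import *
cy=np.array([.2385,.9711]); C=np.array([.5707,.1552])
s=get_state(); print('v',(s['eef_pos'][:2]-C)@cy, 'Fv',s['contact_force'][:2]@cy)
go(*(C+cy*.088),.177,-13.8)
c=read_camera('side'); cv2.imwrite('pics/p5.png',cv2.resize(c['frame'][60:220,150:350],None,fx=3,fy=3))
E
```

```text
time: 20.25 eef_pos: [0.6, 0.2728, 0.1703] tcp_rot: [0.787, 0.617, -0.001, 0.0] contact_force: [-0.6, 0.0, -0.3] opening: 0.001 finger_force: 0.0 v 0.12123974452400858 Fv -0.13661030988562634
shift [-33.3  -0.4  -6.6] turn -0.0 | yaw -13.8 pos [0.6    0.2728 0.1703] tilt [-0.0021 -0.0017 -1.    ] t 20.2 open 0.001 F [-0.6  0.  -0.3] ff 0.0
```

View pics/p5.png

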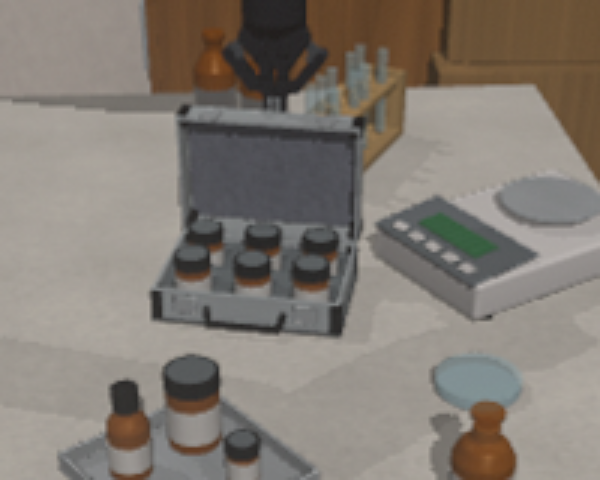

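The cover is about upright, with its free edge near (272,115) and the fingers behind it. I'll continue along the arc.

```bash
python3 -m crank '[[[-9,0,-2],0,255],[[-19,0,-5],0,255],[[-30,0,-7],0,255],[[-41,0,-7],0,255],[[-52,0,-6],0,255],[[-63,0,-5],0,255],[[-73,0,-3],0,255],[[-73,0,-3],0,255]]' | tr '\n' ' '
python3 - <<'E'
from h import *
cy=np.array([.2385,.9711]); C=np.array([.5707,.1552])
s=get_state(); print('v',(s['eef_pos'][:2]-C)@cy, 'Fv',s['contact_force'][:2]@cy)
go(*(C+cy*.011),.155,-13.8)
E
```

```text
time: 21.1 eef_pos: [0.583, 0.2018, 0.1734] tcp_rot: [0.787, 0.617, -0.001, 0.001] contact_force: [-0.2, -0.6, -0.3] opening: -0.003 finger_force: 0.0 v 0.048140370592134316 Fv -0.6557470708945563
shift [-37.1  -0.8  18.4] turn -0.0 | yaw -13.8 pos [0.583  0.2018 0.1734] tilt [-6.0e-04 -1.9e-03 -1.0e+00] t 21.1 open -0.003 F [-0.2 -0.6 -0.3] ff 0.0
```

```bash
python3 -m crank '[[[-9,0,3],0,255],[[-18,0,7],0,255],[[-28,0,12],0,255],[[-37,0,18],0,255],[[-45,0,24],0,255],[[-53,0,31],0,255],[[-60,0,38],0,255],[[-67,0,45],0,255],[[-67,0,45],0,255]]' | tr '\n' ' '
python3 - <<'E'
from h import *
cy=np.array([.2385,.9711]); cx=np.array([.9711,-.2385]); C=np.array([.5707,.1552])
s=get_state(); print('v',(s['eef_pos'][:2]-C)@cy, 'Fv',s['contact_force'][:2]@cy)
go(*(C+cy*-.034),.105,-13.8)
c=read_camera('side'); P,_=cloud(c)
u=(P[...,:2]-C)@cx; v=(P[...,:2]-C)@cy; z=P[...,2]
s=(abs(abs(u)-.08)<.02)&(z>.085)&(v<.08)&(v>-.1); print(s.sum()); 
A=np.polyfit(v[s],z[s],1); print('slope',A, np.percentile(v[s],[2,98]), np.percentile(z[s],[2,98]))
E
```

```text
time: 22.0 eef_pos: [0.5659, 0.1377, 0.1264] tcp_rot: [0.787, 0.617, -0.002, -0.001] contact_force: [0.3, -0.4, -0.6] opening: 0.0 finger_force: 0.0 v -0.01810861503394484 Fv -0.26349380442070436
shift [-15.9   0.6  21.4] turn -0.0 | yaw -13.8 pos [0.5659 0.1377 0.1264] tilt [-3.9e-03 -2.0e-04 -1.0e+00] t 22.0 open 0.0 F [ 0.3 -0.4 -0.6] ff 0.0
763
slope [-2.76328727  0.12415944] [-0.09933649  0.02829127] [0.101028   0.48124475]
```

```bash
python3 -m crank '[[[-5,0,6],0,255],[[-9,0,12],0,255],[[-13,0,18],0,255],[[-16,0,23],0,255],[[-19,0,28],0,255],[[-21,0,32],0,255],[[-23,0,36],0,255],[[-24,0,39],0,255],[[-25,0,42],0,255],[[-25,0,42],0,255]]' | tr '\n' ' '
python3 - <<'E'
from h import *
cy=np.array([.2385,.9711]); cx=np.array([.9711,-.2385]); C=np.array([.5707,.1552])
s=get_state(); print('v',(s['eef_pos'][:2]-C)@cy, 'Fv',s['contact_force'][:2]@cy)
go(*(C+cy*-.044),.080,-13.8)
c=read_camera('side'); cv2.imwrite('pics/p6.png',cv2.resize(c['frame'][60:220,150:350],None,fx=3,fy=3))
E
```

```text
time: 23.05 eef_pos: [0.5611, 0.114, 0.0861] tcp_rot: [0.787, 0.617, -0.0, -0.0] contact_force: [-0.3, 0.2, 1.2] opening: -0.002 finger_force: 0.0 v -0.042265249039979184 Fv 0.16558558773472679
shift [-1.7 -0.5  6.1] turn 0.0 | yaw -13.8 pos [0.5611 0.114  0.0861] tilt [-7.e-04 -4.e-04 -1.e+00] t 23.1 open -0.002 F [-0.3  0.2  1.2] ff 0.0
```

View pics/p6.png

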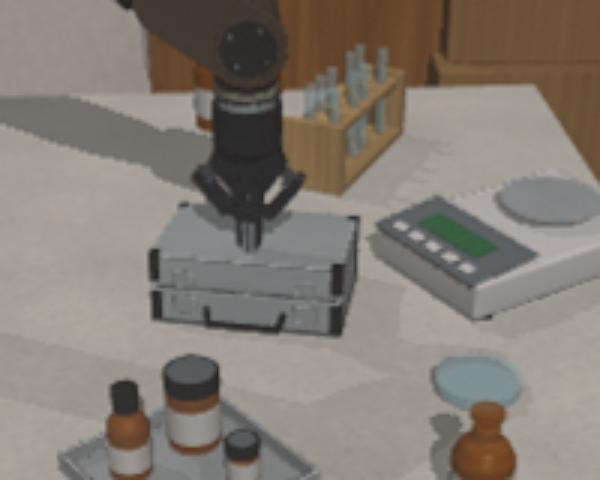

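The cover is nearly shut: a small gap shows at the front (about y=290 in the crop). I'll finish slowly, watching the force.

```bash
python3 -m crank '[[[-0.5,0,1],0,255],[[-1,0,2],0,255],[[-1,0,3],0,255],[[-1,0,4],0,255],[[-1,0,5],0,255],[[-1,0,6],0,255],[[-1,0,6],0,255]]' | tr '\n' ' ';  python3 -m crank '[[[0,0,0.5],0,255],[[0,0,1],0,255],[[0,0,1],0,255],[[0,0,1],0,255]]' | tr '\n' ' '
```

```text
time: 23.8 eef_pos: [0.5612, 0.1134, 0.0805] tcp_rot: [0.787, 0.617, 0.0, -0.0] contact_force: [-0.2, -0.1, -0.3] opening: -0.005 finger_force: 0.2 time: 24.2 eef_pos: [0.5612, 0.1133, 0.08] tcp_rot: [0.787, 0.617, -0.0, 0.0] contact_force: [-1.2, -2.1, 4.8] opening: 0.0 finger_force: 2.4
```

```bash
python3 -m crank '[[[0,0,0.7],0,255],[[0,0,1.4],0,255],[[0,0,1.4],0,255],[[0,0,1.4],0,255]]' | tr '\n' ' '; python3 -c "
from h import *
go(.56,.11,.08)"
```

```text
time: 24.6 eef_pos: [0.5613, 0.1133, 0.08] tcp_rot: [0.787, 0.617, -0.0, -0.0] contact_force: [-5.2, -2.2, 11.2] opening: -0.001 finger_force: 5.5 shift [-3.5 -0.4 -0. ] turn 0 | yaw -13.8 pos [0.5613 0.1133 0.08  ] tilt [-6.e-04 -4.e-04 -1.e+00] t 24.6 open -0.001 F [-5.2 -2.2 11.2] ff 5.5
```

Hard stop at z = 0.080 with 11 N, so it is fully shut. Retreat and check.

```bash
python3 -m crank '[[[0,0,-5],0,255],[[0,0,-20],0,255],[[0,0,-50],0,255],[[0,0,-90],0,255],[[0,0,-130],0,255],[[120,0,-150],0,255],[[170,0,-150],0,255],[[220,0,-150],0,255],[[220,0,-150],0,255],[[220,0,-150],0,255]]' | tr '\n' ' '
python3 - <<'E'
from h import *
cy=np.array([.2385,.9711]); cx=np.array([.9711,-.2385]); C=np.array([.5707,.1552])
c=read_camera('top'); P,_=cloud(c)
u=(P[...,:2]-C)@cx; v=(P[...,:2]-C)@cy; z=P[...,2]
for a in (-.06,-.03,0,.03): 
    s=(abs(u)<.09)&(abs(v-a)<.01)&(z<.15); print(a,s.sum(),np.median(z[s]).round(4))
s=(abs(z-.102)<.006)&(np.hypot(P[...,0]-.432,P[...,1]+.18)<.03); print('bottle',P[s].mean(0).round(4))
b=read_camera('side')
cv2.imwrite('pics/p7.png',np.hstack([cv2.resize(c['frame'],(400,300)),cv2.resize(b['frame'],(400,300))]))
E
```

```text
time: 25.6 eef_pos: [0.6136, 0.3313, 0.229] tcp_rot: [0.786, 0.618, 0.001, -0.0] contact_force: [-0.0, -0.5, -1.2] opening: -0.003 finger_force: 0.0 -0.06 570 0.0792
-0.03 564 0.0796
0 565 0.0794
0.03 560 0.0795
bottle [ 0.4339 -0.1784  0.101 ]
```

View pics/p7.png

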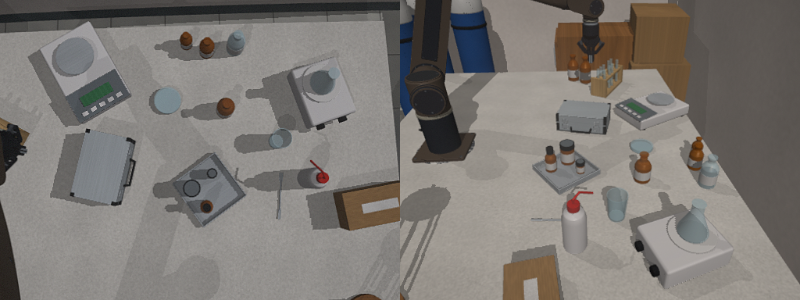

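The case is shut flat (about 100,168 from the top), the bottle stands upright in the tray (207,206), and nothing else has moved.

```bash
python3 -c "
from plant import ctrl
print(ctrl.sign_off())"
```

```text
the job is handed in; nothing more can be done
None
```

The job is handed in after about 26 s of robot time: the wrong bottle stands upright in the tray's free quarter, the matching jar is fully down in its pocket, and the cover is fully shut, eased down without slamming.

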